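# Brush the offcuts off the fixture bed

### The job

Pick up the bench brush with the upright handle and sweep the two wood offcuts along the fixture bed, between the two rails and off the end into the steel catch tray. Use the brush only: the gripper and arm must not touch the offcuts. Then stand the brush back on the table, upright on its bristles, and let go of it.

Things in the scene. Friction and masses are not known exactly. Their poses are not given: they have to be found in the camera images.
- station: Fixed bed, origin on the table under its middle, z up. Plate 170 (x) by 220 (y) mm, top 70 mm up; rails 18 mm high along y leave a channel x -65 to 65 mm, open at both ends. Sweep to -y: past the edge at y -110 mm is the steel tray (x -81 to 81, y to -243 mm, floor 22, rims 75 mm up). The nest block with a turned part (x 75 to 135, y -5 to 85, top 86 mm) is fixed, not scrap.
- brush_grip (a point): Loose wooden bench brush (0.22 kg) standing on stiff bristles. Point: middle of its upright handle, 85 mm above the bristle ends; x along the head, y across, z up. Handle 45 (x) by 22 mm (y), from 48 to 123 mm up: grasp across y. Head 100 by 34 mm; bristle block 100 by 28 mm, does not bend.
- step_center (a point): Stepped wood offcut, loose, 36 by 28 mm and 28 mm high on one half, 14 mm high on the other, lying on the bed. The point is at its centre, half-way up; z up.
- hex_center (a point): Six-sided wood offcut, loose, 36 mm across the corners, 24 mm high, lying on the bed. The point is at its centre, half-way up; z up.
Not all that is in view belongs to the job. What is shaped like the part that bears hex_center but pink is not meant. There is more than one size of the part that bears brush_grip; the job needs the smaller.

How it is judged:
On the way, in this order (a step that is already met when the one before it is completed fails the run):
1. the brush is lifted off the table (height (world z) of brush_grip above 0.115 m), for 0.1 s.
2. both offcuts are in the catch tray (x of step_center in the frame of station between -0.08 and 0.08 m and y of step_center in the frame of station between -0.242 and -0.105 m and z of each of step_center, hex_center in the frame of station below 0.066 m and x of hex_center in the frame of station between -0.08 and 0.08 m and y of hex_center in the frame of station between -0.242 and -0.105 m), for 0.2 s.
At the end, for the whole second after the job is handed in: Both offcuts lie in the catch tray (their centres inside its walls and below the bed's top) and the brush stands on the table on its bristles, upright within 10 degrees, released (all of step 2 and height (world z) of brush_grip between 0.07 and 0.097 m and angle between brush_grip's own z axis and vertical below 0.17 rad); the robot touches nothing.
It fails at once if the fingers or the arm touch an offcut (contact force between any of the fingers, the arm and scrap_step above 0.5 N or contact force between any of the fingers, the arm and scrap_hex above 0.5 N).
It also fails if it takes over 50 s, if anything falls off the work surface, if the arm or the gripper's body presses on something with over 40 N, if the wrist force passes 120 N, or if a joint passes its speed limit or range.

### The arm

A 6-joint arm with a two-finger parallel gripper is mounted at the origin on the work surface. World frame = base frame: x ahead of the robot, y to its left, z up, the work surface at z = 0. Lengths are in m, angles in rad, forces in N, time in s.
With the tool pointing down it reaches from about 0.35 to 0.975 m from the base axis. Payload 4.9 kg.
Tool frame: the origin (TCP) lies at the very end of the fingers, on their centre line; the grasp point (between the pads) lies 19 mm behind it (arm.hold_point_z is the distance from the TCP to the grasp point, in m); z points along the fingers, y is the line along which they close (so a half turn about z gives the same grasp; the last joint's range is limited). The gripper opens to 85 mm and grips with 20 to 120 N. Pads are 22 mm wide; open, the fingers measure 114 mm over their backs; the gripper's body (76 mm by 85 mm) begins 54 mm behind the grasp point. The pads swing forward as they close: fully open they stand 13 mm farther back than shut.
Start: joints at [1.042, 0.053, 1.613, -0, 1.476, -0.119], TCP at [0.249, 0.573, 0.231] pointing down, gripper open.
Joint ranges: [-3.01, 3.01], [-1.01, 2.22], [0.06, 2.58], [-1.02, 4.17], [0.09, 2.62], [-3.14, 3.14]. Speed limits (rad/s): [2.57, 2.57, 3.14, 3.14, 3.14, 3.14].

### API

Orientations are given as a rotation vector (axis times angle).
In Python, from workcell import monitor, optics, order, arm gives the robot as it stands.
- The arm moves only by the tool carry_out, never from a script. Its argument "moves" is a list that holds one entry, the list of rows, each a list of 4 numbers: the shift along the tool's x, y, z scaled (see below), then the turn about the tool's z scaled (see below). A call has 1 to 5 rows; each row is the pose to reach, as a shift and turn from the pose commanded when the call began, along the tool's axes at that moment; what a row does not reach only later rows make up. The controller multiplies each number of a shift by 25 cm and each number of a turn by 90 degrees. A row lasts 1/12 s, in which the tool goes at most 41.7 mm and 7.16 degrees, less where a joint would pass 70% of its speed; a pose out of reach is approached as far as the arm can. A call with a number of a shift or a turn outside -1 to 1 is refused whole. A call with a gripper value outside its range is refused whole. "fingers" is the gripper's target within -1 to 1 (shut at 1, half-way at 0, fully open at -1), set as the call begins (left out, the last holds). The fingers move at their own pace and stop on an object; "newtons" is the grip in N (left out, the last holds). Time passes only in rows, so rows that repeat a pose let the fingers close. It gives the time, the measured TCP pose, the force, the opening and the grip force at its end, in the units of the state.
- monitor.state(): the state, without advancing time (a new reading comes with each control period).
- optics.capture(name): name is "scene" or "top" or "wrist"; returns a dict with "pixels" (480x640x3 uint8, blue, green, red), "fx", "fy", "cx", "cy" (pixels), "D" ([k1, k2, p1, p2, k3] as OpenCV has them; the pictures are not rectified), "rvec" (rotation vector, rad) and "tvec" (3), from world to camera coordinates, as OpenCV has them; the wrist camera has in their place "T_tool_cam" (4x4, takes a point from camera to tool coordinates, whose origin is the TCP and whose axes are the flange's). Camera axes: x right, y down, z forward; pixel columns grow to the right and rows downward; lengths in m; the calibration is good to about 2 mm. A picture is of the moment at which its call begins: read the wrist's pose just before it. There is no depth.
- order.sign_off(): hands the job in; it is judged then, once.
The state is a dict: "clock": time; "joint_pos": joint angles; "joint_velocities": joint speeds; "tau": joint torques, N m; "tcp_pos": TCP position; "ee_rot": TCP orientation; "force": force on the tool from outside, world axes, zero at the start; "wrist_torque": the same for the moment, N m; "width": finger opening in m; "finger_force": force on a finger pad.
Only numpy, scipy, OpenCV 4.12 (cv2) and the standard library are available. Lean on these libraries where they do the work, as an engineer would, in place of code of your own. Each camera call takes 0.05 s, during which the arm holds its last target. There are 200 camera calls.

## Working session

There is one attempt and no reset: what is moved stays moved. The work goes in short steps, Python scripts to look and compute and a tool call to move; the robot and the scene stay as the last step left them, time stands still between calls to the robot, and variables do not carry over. Pictures are saved under pics/ and viewed, at most 12 in all, crops included, and the job is handed in when it is done.

Besides the shell and the picture viewer there is one more tool, called after "Call:" in YAML: its name, and indented under it one key for each argument. carry_out: Moves the arm, as the interface text tells. Its arguments: {"type":"object","properties":{"moves":{"type":"array"},"fingers":{"type":"number"},"newtons":{"type":"number"}},"required":["moves"]}

```bash
mkdir -p pics; python3 - <<'E'
from workcell import monitor, optics, arm
import cv2,pickle
s=monitor.state();print(s)
d={n:optics.capture(n) for n in("scene","top")}
pickle.dump(d,open("cap0.pkl","wb"))
for n in d:
    cv2.imwrite(f"pics/{n}0.png",d[n]["pixels"]);print({k:v for k,v in d[n].items() if k!="pixels"})
print(arm.hold_point_z)
E
```

```text
{'clock': 0.0, 'joint_pos': array([ 1.04198903e+00,  5.33420616e-02,  1.61429401e+00,  2.49477958e-05,
        1.47596954e+00, -1.19006870e-01]), 'joint_velocities': array([-0.0009467 ,  0.00103043, -0.00110638,  0.00089284, -0.00056314,
        0.00094271]), 'tau': array([ 4.83161548e-04, -3.93696105e+01, -3.70167732e+01, -9.64650849e-05,
        7.44146149e-03,  9.93608865e-06]), 'tcp_pos': array([0.24870177, 0.57271785, 0.23007217]), 'ee_rot': array([-6.39086396e-01, -3.07522213e+00,  2.98448801e-03]), 'force': array([-0.37946756,  0.41941118,  0.64483837]), 'wrist_torque': array([-0.02801137, -0.00760671, -0.01754047]), 'finger_force': 0.0, 'width': 0.08512084084769764}
{'fx': 491.3491209346711, 'fy': 491.3491209346711, 'cx': 319.33283976711294, 'cy': 247.41154386265535, 'D': array([-0.02036095,  0.        ,  0.        ,  0.        ,  0.        ]), 'rvec': array([ 1.343652  ,  1.99962223, -1.04821484]), 'tvec': array([ 0.07102613, -0.20355737,  1.28567064])}
{'fx': 558.3031572072264, 'fy': 558.3031572072264, 'cx': 318.6529998088954, 'cy': 247.30295928705206, 'D': array([-0.0290841,  0.       ,  0.       ,  0.       ,  0.       ]), 'rvec': array([ 2.14880234, -2.06755261,  0.21857682]), 'tvec': array([0.11449661, 0.50180316, 0.88562113])}
0.0187
```

View pics/scene0.png

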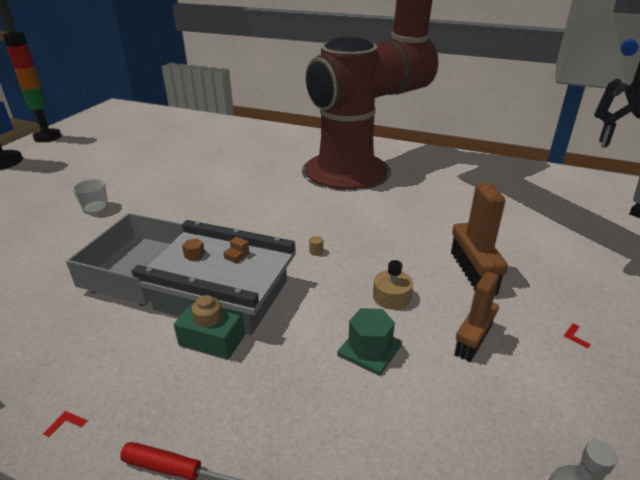

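View pics/top0.png

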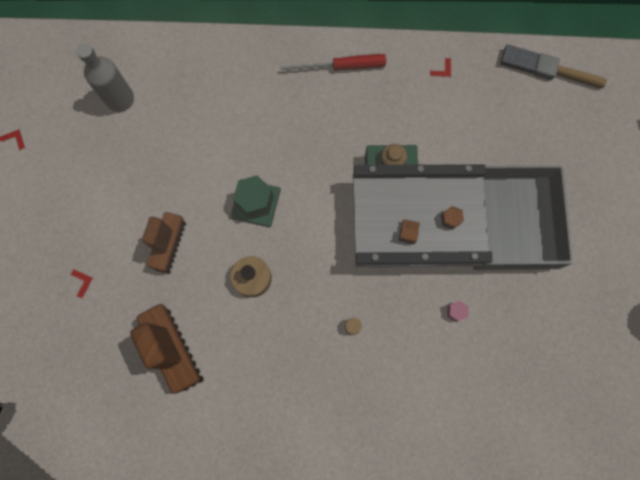

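The scene picture shows the small brush at about (478,318) and the big one at (482,235), with the bed at about (215,265). In the top picture the small brush is at (165,242), the step at (409,232) and the hex at (453,217). The bed spans about (355..490, 166..264) and the tray runs to the right of it. The pink hex at (458,312) is a decoy.

```bash
cat >h.py <<'E'
import numpy as np,cv2,pickle
from scipy.spatial.transform import Rotation as R
def proj(c,P): return cv2.projectPoints(np.asarray(P,float).reshape(-1,1,3),c["rvec"],c["tvec"],K(c),c["D"])[0].reshape(-1,2)
def K(c): return np.array([[c["fx"],0,c["cx"]],[0,c["fy"],c["cy"]],[0,0,1.]])
def unproj(c,uv,z):
    n=cv2.undistortPoints(np.array(uv,float).reshape(-1,1,2),K(c),c["D"]).reshape(-1,2)
    M=cv2.Rodrigues(c["rvec"])[0]; o=-M.T@c["tvec"]; d=np.c_[n,np.ones(len(n))]@M
    return o+d*((z-o[2])/d[:,2])[:,None]
def box(x0,x1,y0,y1,z0,z1): return np.array([[x,y,z] for x in(x0,x1) for y in(y0,y1) for z in(z0,z1)])
def place(P,x,y,a): 
    c,s=np.cos(a),np.sin(a); return P@np.array([[c,s,0],[-s,c,0],[0,0,1]])+[x,y,0]
def sil(c,boxes,p,roi,s=4):
    m=np.zeros(((roi[3]-roi[1])*s,(roi[2]-roi[0])*s),np.uint8)
    for b in boxes:
        q=(proj(c,place(b,*p))-roi[:2]+.5)*s
        cv2.fillConvexPoly(m,cv2.convexHull(np.round(q).astype(np.int32)),1)
    return m
E
python3 - <<'E'
from h import *
from scipy.optimize import minimize
d=pickle.load(open("cap0.pkl","rb"))
# brush: orange/brown + dark
boxes=[box(-.05,.05,-.014,.014,0,.03),box(-.05,.05,-.017,.017,.028,.048),box(-.0225,.0225,-.011,.011,.048,.123)]
rois={"top":(130,200,200,285),"scene":(445,272,510,365)}
tgt={}
for n,r in rois.items():
    im=d[n]["pixels"][r[1]:r[3],r[0]:r[2]].astype(int)
    m=((im[...,2]-im[...,0])>45)|(im.max(2)<45)
    m=m.astype(np.uint8)
    if n=="scene": # cut the large brush: keep biggest comp
        pass
    k,l,st,_=cv2.connectedComponentsWithStats(m); m=(l==1+np.argmax(st[1:,4])).astype(np.uint8)
    tgt[n]=cv2.resize(m,None,fx=4,fy=4,interpolation=cv2.INTER_NEAREST)
def cost(p,names=("top","scene")):
    return sum(1-(lambda a,b:(a&b).sum()/(a|b).sum())(tgt[n],sil(d[n],boxes,p,rois[n])) for n in names)
g=unproj(d["top"],[(165,242)],.048)[0];print("guess",g)
for names in (("top","scene"),("top",)):
    best=min((minimize(cost,[g[0],g[1],a],args=(names,),method="Nelder-Mead",options=dict(initial_simplex=[[g[0],g[1],a],[g[0]+.01,g[1],a],[g[0],g[1]+.01,a],[g[0],g[1],a+.2]])) for a in(-.6,-.3,0,.3,.6)),key=lambda r:r.fun)
    print(names,best.x,best.fun)
    if len(names)==2: p=best.x
T=d["top"]["pixels"]
v=cv2.resize(T[155:275,345:575],None,fx=3.4,fy=3.4,interpolation=cv2.INTER_CUBIC)[:400]
row=[]
for n,r in rois.items():
    im=cv2.resize(d[n]["pixels"][r[1]:r[3],r[0]:r[2]],None,fx=4,fy=4)
    for mm,col in((sil(d[n],boxes,p,r),(0,255,0)),(tgt[n],(255,0,255))):
        cv2.drawContours(im,cv2.findContours(mm,0,2)[0],-1,col,1)
    row.append(cv2.resize(im,(int(im.shape[1]*190/im.shape[0]),190)))
row=np.hstack(row); out=np.zeros((600,800,3),np.uint8); out[:v.shape[0],:v.shape[1]]=v[:,:800]; out[405:595,:row.shape[1]]=row
cv2.imwrite("pics/m1.png",out)
# coarse station
print(unproj(d["top"],[(355,166),(486,166),(357,264),(490,263)],.088))
print(unproj(d["top"],[(409,232)],.084),unproj(d["top"],[(453,217)],.082))
E
```

```text
guess [0.49724565 0.39480456 0.048     ]
('top', 'scene') [ 0.49753636  0.39271241 -0.16537619] 1.6513647478092606
('top',) [ 0.50480992  0.40163966 -0.01435754] 0.7731196455910616
[[ 0.63067311  0.07813482  0.088     ]
 [ 0.63949415 -0.14125179  0.088     ]
 [ 0.46450342  0.07081289  0.088     ]
 [ 0.47433631 -0.1435543   0.088     ]]
[[ 0.52167226 -0.01317235  0.084     ]] [[ 0.55047737 -0.0860758   0.082     ]]
```

View pics/m1.png

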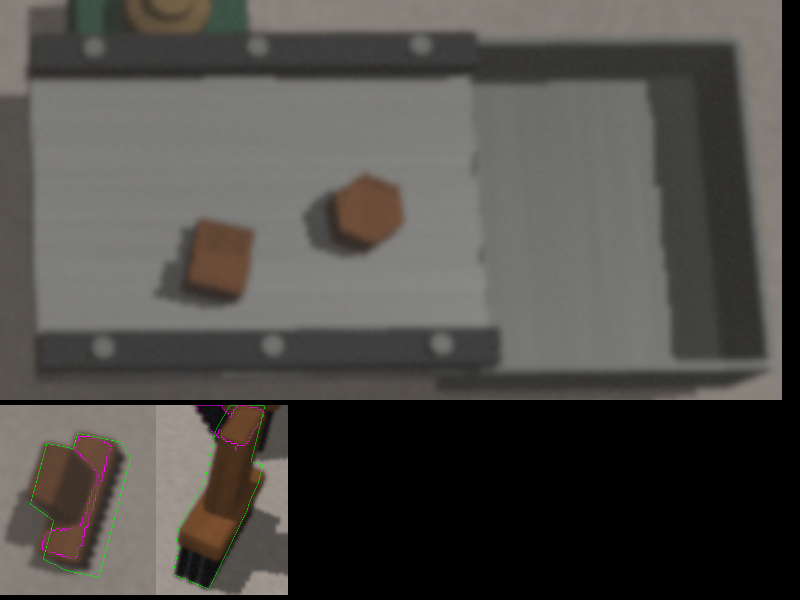

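The crop shows the bed with its top rail at (30..476, 34) and bottom rail at (38..498, 370). The step is at (220,258) and the hex at (367,212). The brush mask was poor, so I'll redo the segmentation and refit.

```bash
python3 - <<'E'
from h import *
from scipy.optimize import minimize
from workcell import monitor
d=pickle.load(open("cap0.pkl","rb"))
boxes=[box(-.05,.05,-.014,.014,0,.03),box(-.05,.05,-.017,.017,.028,.048),box(-.0225,.0225,-.011,.011,.048,.123)]
rois={"top":(130,200,200,285),"scene":(445,305,510,365)}
tgt={}
for n,r in rois.items():
    im=cv2.resize(d[n]["pixels"][r[1]:r[3],r[0]:r[2]],None,fx=4,fy=4,interpolation=cv2.INTER_LINEAR).astype(float)
    m=((im[...,2]>1.5*im[...,0])|(im.max(2)<48)).astype(np.uint8)
    k,l,st,_=cv2.connectedComponentsWithStats(m); tgt[n]=(l==1+np.argmax(st[1:,4])).astype(np.uint8)
def cost(p,names):
    return sum(1-(lambda a,b:(a&b).sum()/(a|b).sum())(tgt[n],sil(d[n],boxes,p,rois[n])) for n in names)
g=[.497,.393]
row=[]
for names in (("top",),("scene",),("top","scene")):
    best=min((minimize(cost,[*g,a],args=(names,),method="Nelder-Mead",options=dict(initial_simplex=[[*g,a],[g[0]+.015,g[1],a],[g[0],g[1]+.015,a],[*g,a+.2]])) for a in(-.6,-.4,-.2,0)),key=lambda r:r.fun)
    print(names,best.x,best.fun)
p=best.x
for n,r in rois.items():
    im=cv2.resize(d[n]["pixels"][r[1]:r[3],r[0]:r[2]],None,fx=4,fy=4)
    for mm,col in((sil(d[n],boxes,p,r),(0,255,0)),(tgt[n],(255,0,255))):
        cv2.drawContours(im,cv2.findContours(mm,0,2)[0],-1,col,1)
    row.append(cv2.copyMakeBorder(im,0,max(0,340-im.shape[0]),0,0,0))
# station: overlay check
sp=(.552,-.034,.042)
c=d["top"]; v=cv2.resize(c["pixels"][150:280,340:580],None,fx=2,fy=2,interpolation=cv2.INTER_CUBIC)
for b in(box(-.085,-.065,-.11,.11,.088,.088),box(.065,.085,-.11,.11,.088,.088),box(-.081,.081,-.243,-.243,.075,.075)):
    q=np.round((proj(c,place(b,*sp))-[340,150]+.5)*2).astype(np.int32); cv2.polylines(v,[cv2.convexHull(q)],True,(0,255,0),1)
row.append(cv2.copyMakeBorder(v,0,80,0,0,0))
o=np.hstack([row[0],row[1]]); h=max(o.shape[0],row[2].shape[0])
o=np.hstack([o[:340],row[2]]);cv2.imwrite("pics/m2.png",o[:, :]if o.shape[1]<=800 else cv2.resize(o,(800,int(340*800/o.shape[1]))))
s=monitor.state(); print(R.from_rotvec(s["ee_rot"]).as_matrix().round(3))
E
```

```text
('top',) [ 0.50300105  0.40086247 -0.09509104] 0.3040025616394493
('scene',) [ 0.49575242  0.39537658 -0.17022954] 0.053408597481545805
('top', 'scene') [ 0.49735837  0.39537833 -0.1737988 ] 0.3803546287016242
[[-0.917  0.398 -0.001]
 [ 0.398  0.917 -0.002]
 [ 0.    -0.002 -1.   ]]
```

View pics/m2.png

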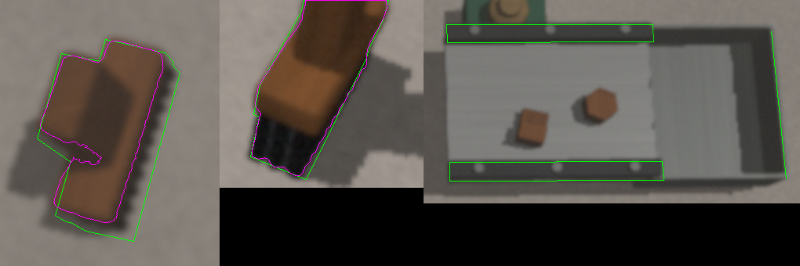

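The station overlay matches: (0.552, -0.034), yaw 0.042. The brush is at (0.498, 0.395), yaw -0.172. I'm moving now, going around the big brush.

Call:
carry_out:
  moves:
    - [[-0.813, 0.135, 0, -0.1515], [-0.813, 0.135, 0, -0.1515], [-0.813, 0.135, 0, -0.1515], [-0.813, 0.135, 0, -0.1515], [-0.813, 0.135, 0, -0.1515]]
  fingers: -1

```text
clock: 0.52
tcp_pos: [0.4504, 0.5223, 0.2306]
ee_rot: [-0.269, -3.129, 0.001]
force: [-0.8, 0.2, 0.7]
width: 0.0856
finger_force: 0.0
```

```bash
cat >>h.py <<'E'
def go(x,y,z,yang,mode="m"):
    """scaled shift/turn to world TCP xyz with tool y axis at angle yang"""
    from workcell import monitor
    s=monitor.state(); M=R.from_rotvec(s["ee_rot"]).as_matrix()
    d=np.array([x,y,z])-s["tcp_pos"]; a=np.arctan2(M[1,1],M[0,1]); t=-(yang-a)
    print("t",round(s["clock"],2),"tcp",s["tcp_pos"].round(4),"yang",round(a,3),"F",s["force"].round(1),"w",round(s["width"],4),"ff",round(s["finger_force"],1))
    print("cmd",(M.T@d/.25).round(3),round(t/(np.pi/2),4),"rows",round(np.linalg.norm(d)/.0417,2))
E
python3 -c "
from h import *
go(.498,.395,.150,1.399)
go(.498,.395,.068,1.399)"
```

```text
t 0.52 tcp [0.4504 0.5223 0.2306] yang 1.399 F [-0.8  0.2  0.7] w 0.0856 ff 0.0
cmd [-0.275 -0.469  0.323] 0.0001 rows 3.79
t 0.52 tcp [0.4504 0.5223 0.2306] yang 1.399 F [-0.8  0.2  0.7] w 0.0856 ff 0.0
cmd [-0.275 -0.469  0.651] 0.0001 rows 5.08
```

Call:
carry_out:
  moves:
    - [[-0.275, -0.469, 0.15, 0], [-0.275, -0.469, 0.15, 0], [-0.275, -0.469, 0.15, 0], [-0.275, -0.469, 0.15, 0], [-0.275, -0.469, 0.15, 0]]

```text
clock: 0.93
tcp_pos: [0.4969, 0.3922, 0.1913]
ee_rot: [-0.276, -3.126, 0.005]
force: [-0.4, 0.8, 0.8]
width: 0.0855
finger_force: 0.0
```

```bash
python3 - <<'E'
from h import *
from workcell import optics,monitor
go(.498,.395,.068,1.399)
s=monitor.state(); c=optics.capture("wrist")
M=R.from_rotvec(s["ee_rot"]).as_matrix()
W=np.eye(4);W[:3,:3]=M;W[:3,3]=s["tcp_pos"]; C=np.linalg.inv(W@c["T_tool_cam"])
c["rvec"]=cv2.Rodrigues(C[:3,:3])[0].ravel();c["tvec"]=C[:3,3]
v=c["pixels"].copy()
for b in(box(-.05,.05,-.017,.017,.048,.048),box(-.0225,.0225,-.011,.011,.123,.123)):
    cv2.polylines(v,[cv2.convexHull(np.round(proj(c,place(b,.498,.395,-.172))).astype(np.int32))],True,(0,255,0),1)
cv2.imwrite("pics/w1.png",v); pickle.dump(c,open("w1.pkl","wb"))
E
```

```text
t 0.93 tcp [0.4969 0.3922 0.1913] yang 1.394 F [-0.4  0.8  0.8] w 0.0855 ff 0.0
cmd [-0.004  0.013  0.493] -0.0029 rows 2.96
```

View pics/w1.png

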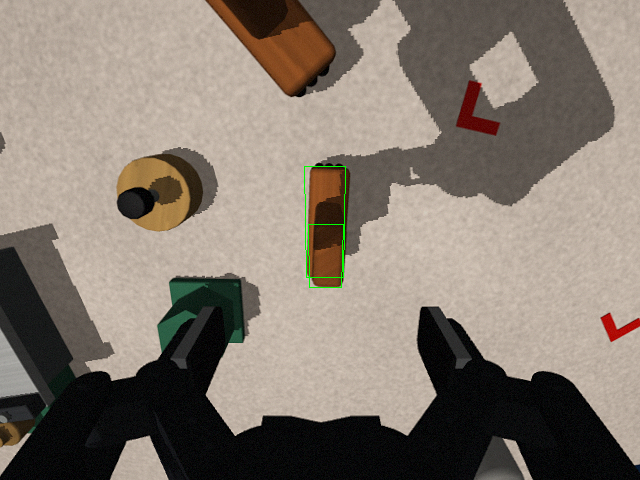

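The wrist picture shows the brush head at about (310-349, 167-287), within 2 mm of the predicted outline with a slightly larger yaw. I'm descending and gripping.

Call:
carry_out:
  moves:
    - [[-0.004, 0.017, 0.25, 0.008], [-0.004, 0.017, 0.4, 0.008], [-0.004, 0.017, 0.493, 0.008], [-0.004, 0.017, 0.493, 0.008], [-0.004, 0.017, 0.493, 0.008]]

```text
clock: 1.4
tcp_pos: [0.4959, 0.4002, 0.0683]
ee_rot: [-0.286, -3.124, 0.005]
force: [-0.4, -0.7, -0.1]
width: 0.0853
finger_force: 0.0
```

Call:
carry_out:
  moves:
    - [[0, 0, 0, 0], [0, 0, 0, 0], [0, 0, 0, 0], [0, 0, 0, 0], [0, 0, 0, 0]]
  fingers: 1
  newtons: 70

```text
clock: 1.82
tcp_pos: [0.4992, 0.4005, 0.0725]
ee_rot: [0.289, 3.126, 0.002]
force: [0.3, -1.7, 1.3]
width: 0.0259
finger_force: 0.4
```

Call:
carry_out:
  moves:
    - [[0, 0, 0, 0], [0, 0, 0, 0], [0, 0, 0, 0], [0, 0, 0, 0], [0, 0, 0, 0]]

```text
clock: 2.23
tcp_pos: [0.4991, 0.3999, 0.0722]
ee_rot: [0.289, 3.127, 0.0]
force: [-0.8, -2.6, 5.9]
width: 0.0213
finger_force: 69.3
```

Gripped (21 mm). Lifting.

Call:
carry_out:
  moves:
    - [[0, 0, -0.1, 0], [0, 0, -0.25, 0], [0, 0, -0.4, 0], [0, 0, -0.56, 0], [0, 0, -0.72, 0]]

```text
clock: 2.65
tcp_pos: [0.4975, 0.3995, 0.2509]
ee_rot: [-0.289, -3.126, 0.001]
force: [1.3, 1.9, -2.0]
width: 0.0208
finger_force: 68.4
```

Call:
carry_out:
  moves:
    - [[0, 0, 0, 0], [0, 0, 0, 0]]

```text
clock: 2.82
tcp_pos: [0.4996, 0.4009, 0.2544]
ee_rot: [0.289, 3.123, 0.007]
force: [-0.4, -0.5, -2.6]
width: 0.0214
finger_force: 68.8
```

```bash
python3 -c "
from h import *
go(.530,.24,.25,1.613)
go(.548,.060,.25,1.613)"
```

```text
t 2.82 tcp [0.4996 0.4009 0.2544] yang 1.386 F [-0.4 -0.5 -2.6] w 0.0214 ff 68.8
cmd [-0.238 -0.61   0.016] -0.1443 rows 3.93
t 2.82 tcp [0.4996 0.4009 0.2544] yang 1.386 F [-0.4 -0.5 -2.6] w 0.0214 ff 68.8
cmd [-0.44  -1.305  0.013] -0.1443 rows 8.26
```

Call:
carry_out:
  moves:
    - [[-0.238, -0.61, 0.016, -0.1443], [-0.238, -0.61, 0.016, -0.1443], [-0.238, -0.61, 0.016, -0.1443], [-0.238, -0.61, 0.016, -0.1443], [-0.238, -0.61, 0.016, -0.1443]]

```text
clock: 3.23
tcp_pos: [0.5286, 0.2329, 0.2427]
ee_rot: [0.056, -3.136, 0.008]
force: [-0.3, -0.3, -2.6]
width: 0.0211
finger_force: 69.8
```

Call:
carry_out:
  moves:
    - [[-0.042, -0.722, 0, 0], [-0.042, -0.722, 0, 0], [-0.042, -0.722, 0, 0], [-0.042, -0.722, 0, 0], [-0.042, -0.722, 0, 0]]

```text
clock: 3.65
tcp_pos: [0.5458, 0.0549, 0.2433]
ee_rot: [0.06, -3.136, 0.003]
force: [0.5, -0.7, -2.1]
width: 0.0211
finger_force: 70.4
```

Call:
carry_out:
  moves:
    - [[0, 0, 0, 0], [0, 0, 0, 0]]

```text
clock: 3.82
tcp_pos: [0.5458, 0.0588, 0.2438]
ee_rot: [0.063, -3.137, -0.002]
force: [-0.8, 0.7, -3.9]
width: 0.021
finger_force: 70.4
```

```bash
python3 - <<'E'
from h import *
from workcell import optics
go(.548,.060,.148,1.613)
c=optics.capture("top");pickle.dump(c,open("t2.pkl","wb"))
d=optics.capture("scene");pickle.dump(d,open("s2.pkl","wb"))
cv2.imwrite("pics/t2.png",np.hstack([cv2.resize(c["pixels"][140:300,330:590],None,fx=1.6,fy=1.6),cv2.resize(d["pixels"][140:330,60:300],(380,256))])[:,:800])
E
```

```text
t 3.82 tcp [0.5458 0.0588 0.2438] yang 1.611 F [-0.8  0.7 -3.9] w 0.021 ff 70.4
cmd [-0.011  0.004  0.383] -0.0013 rows 2.3
```

View pics/t2.png

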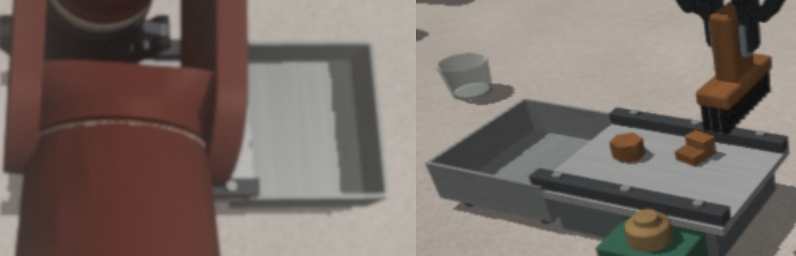

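The brush is held upright above the head end of the bed, and both offcuts are untouched. I'll lower it part way and check the overlay.

Call:
carry_out:
  moves:
    - [[-0.011, 0.004, 0.14, 0], [-0.011, 0.004, 0.275, 0], [-0.011, 0.004, 0.275, 0], [-0.011, 0.004, 0.275, 0]]

```text
clock: 4.25
tcp_pos: [0.5475, 0.0617, 0.175]
ee_rot: [0.069, -3.134, -0.001]
force: [0.1, -0.5, -1.6]
width: 0.021
finger_force: 70.1
```

```bash
python3 - <<'E'
from h import *
from workcell import optics,monitor
go(.548,.060,.148,1.613)
s=monitor.state();t=s["tcp_pos"]
d=optics.capture("scene")
v=cv2.resize(d["pixels"][140:320,120:320],None,fx=3,fy=3,interpolation=cv2.INTER_CUBIC)
def dr(b,p,col):
    q=np.round((proj(d,place(b,*p))-[120,140]+.5)*3).astype(np.int32); cv2.polylines(v,[cv2.convexHull(q)],True,col,1)
z=t[2]-.0722
for b in(box(-.05,.05,-.014,.014,z,z),box(-.05,.05,-.017,.017,z+.048,z+.048)): dr(b,(t[0],t[1],.042),(0,255,0))
dr(box(-.065,.065,-.11,.11,.070,.070),(.552,-.034,.042),(255,255,0))
cv2.imwrite("pics/s3.png",v)
E
```

```text
t 4.25 tcp [0.5475 0.0617 0.175 ] yang 1.615 F [ 0.1 -0.5 -1.6] w 0.021 ff 70.1
cmd [-0.002 -0.007  0.108] 0.0013 rows 0.65
```

View pics/s3.png

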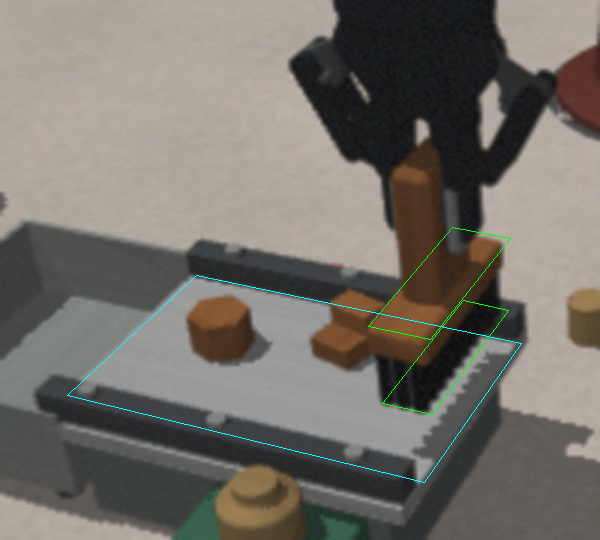

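The overlay agrees to about 2 mm. The brush is clear of the rails and behind the step at (345,330). I'm lowering it and sweeping slowly.

Call:
carry_out:
  moves:
    - [[-0.002, -0.007, 0.06, 0], [-0.002, -0.007, 0.112, 0], [-0.002, -0.007, 0.112, 0], [-0.002, -0.007, 0.112, 0]]

```text
clock: 4.63
tcp_pos: [0.5501, 0.0589, 0.1501]
ee_rot: [0.067, -3.141, -0.0]
force: [-0.3, 0.5, -1.0]
width: 0.0214
finger_force: 70.4
```

Call:
carry_out:
  moves:
    - [[0, -0.04, 0, 0], [0, -0.08, 0, 0], [0, -0.12, 0, 0], [0, -0.16, 0, 0], [0, -0.2, 0, 0]]

```text
clock: 5.05
tcp_pos: [0.5525, 0.0072, 0.1502]
ee_rot: [-0.065, 3.14, -0.0]
force: [-0.4, -0.3, -1.8]
width: 0.0209
finger_force: 70.3
```

Call:
carry_out:
  moves:
    - [[0, -0.04, 0, 0], [0, -0.08, 0, 0], [0, -0.12, 0, 0], [0, -0.16, 0, 0], [0, -0.2, 0, 0]]

```text
clock: 5.47
tcp_pos: [0.5544, -0.0423, 0.1498]
ee_rot: [0.066, -3.141, -0.0]
force: [0.4, 0.8, -2.4]
width: 0.0211
finger_force: 70.2
```

```bash
python3 - <<'E'
from h import *
from workcell import optics
go(.556,-.16,.147,1.613)
d=optics.capture("scene")
cv2.imwrite("pics/s4.png",cv2.resize(d["pixels"][140:320,60:320],None,fx=2,fy=2,interpolation=cv2.INTER_CUBIC))
E
```

```text
t 5.47 tcp [ 0.5544 -0.0423  0.1498] yang 1.613 F [ 0.4  0.8 -2.4] w 0.0211 ff 70.2
cmd [ 0.013 -0.471  0.011] -0.0 rows 2.82
```

View pics/s4.png

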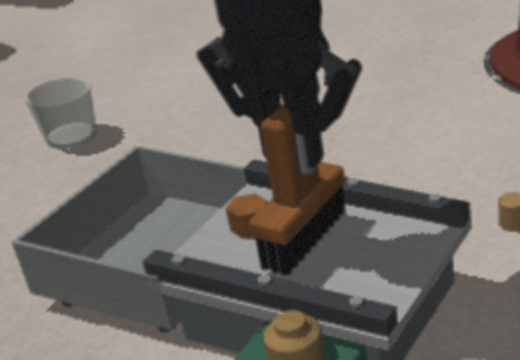

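The hex at (243,215) is just ahead of the brush. The step is hidden behind the head, on the far side. I'm continuing, 3 mm lower.

Call:
carry_out:
  moves:
    - [[0.005, -0.04, 0.012, 0], [0.005, -0.08, 0.012, 0], [0.005, -0.12, 0.012, 0], [0.005, -0.16, 0.012, 0], [0.005, -0.2, 0.012, 0]]

```text
clock: 5.93
tcp_pos: [0.5553, -0.0923, 0.1467]
ee_rot: [0.066, -3.141, 0.0]
force: [-0.1, 1.0, -2.4]
width: 0.0214
finger_force: 70.2
```

Call:
carry_out:
  moves:
    - [[0, -0.04, 0, 0], [0, -0.08, 0, 0], [0, -0.12, 0, 0], [0, -0.16, 0, 0], [0, -0.2, 0, 0]]

```text
clock: 6.35
tcp_pos: [0.5575, -0.1424, 0.1468]
ee_rot: [-0.066, 3.141, -0.0]
force: [-1.0, -0.2, -1.9]
width: 0.0212
finger_force: 70.2
```

Call:
carry_out:
  moves:
    - [[0, -0.04, 0, 0], [0, -0.08, 0, 0], [0, -0.12, 0, 0], [0, -0.12, 0, 0], [0, -0.12, 0, 0]]

```text
clock: 6.77
tcp_pos: [0.5587, -0.1718, 0.1468]
ee_rot: [0.065, -3.141, -0.001]
force: [-0.1, 0.2, -1.9]
width: 0.0212
finger_force: 70.2
```

```bash
python3 - <<'E'
from h import *
from workcell import optics
go(.556,-.16,.147,1.613)
d=optics.capture("scene");c=optics.capture("top")
cv2.imwrite("pics/s5.png",np.hstack([cv2.resize(d["pixels"][140:320,60:320],(520,360),interpolation=cv2.INTER_CUBIC),cv2.resize(c["pixels"][130:310,455:595],(280,360))]))
E
```

```text
t 6.77 tcp [ 0.5587 -0.1718  0.1468] yang 1.612 F [-0.1  0.2 -1.9] w 0.0212 ff 70.2
cmd [ 0.009  0.047 -0.001] -0.0006 rows 0.29
```

View pics/s5.png

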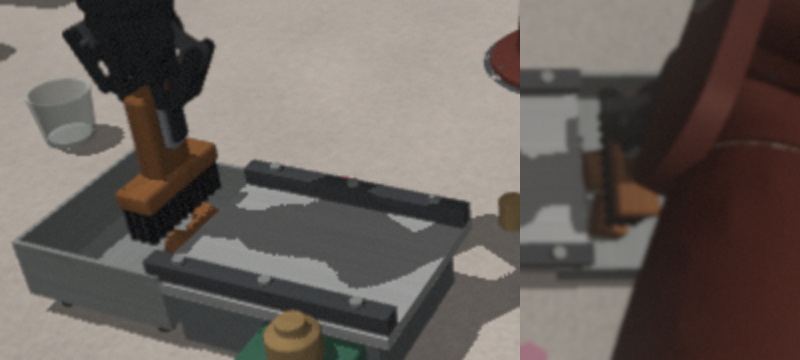

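Both offcuts appear just past the bed edge, at about (175,235) and (205,213), down beneath the brush. I'm lifting, retreating and checking.

Call:
carry_out:
  moves:
    - [[0, 0, -0.12, 0], [0, 0, -0.28, 0], [0, 0, -0.44, 0], [0, 0, -0.44, 0]]

```text
clock: 7.2
tcp_pos: [0.5627, -0.1723, 0.2678]
ee_rot: [-0.068, 3.126, -0.011]
force: [1.2, -0.4, -0.7]
width: 0.0213
finger_force: 70.5
```

Call:
carry_out:
  moves:
    - [[0, 0.16, 0, 0], [0, 0.32, 0, 0], [0, 0.48, 0, 0], [0, 0.64, 0, 0], [0, 0.8, 0, 0]]

```text
clock: 7.62
tcp_pos: [0.5496, 0.0309, 0.2568]
ee_rot: [-0.067, 3.14, 0.0]
force: [0.6, -0.5, -2.2]
width: 0.0212
finger_force: 70.5
```

Call:
carry_out:
  moves:
    - [[0, 0.16, 0, 0], [0, 0.32, 0, 0], [0, 0.48, 0, 0], [0, 0.64, 0, 0], [0, 0.8, 0, 0]]

```text
clock: 8.03
tcp_pos: [0.5409, 0.231, 0.2568]
ee_rot: [-0.068, 3.14, 0.0]
force: [1.1, -0.9, -2.6]
width: 0.0212
finger_force: 70.5
```

```bash
python3 - <<'E'
from h import *
from workcell import optics
go(.499,.400,.255,1.386)
d=optics.capture("scene");c=optics.capture("top");pickle.dump((d,c),open("c6.pkl","wb"))
cv2.imwrite("pics/s6.png",np.hstack([cv2.resize(d["pixels"][140:320,60:320],(400,277),interpolation=cv2.INTER_CUBIC),cv2.resize(c["pixels"][150:280,400:580],(384,277),interpolation=cv2.INTER_CUBIC)]))
E
```

```text
t 8.03 tcp [0.5409 0.231  0.2568] yang 1.614 F [ 1.1 -0.9 -2.6] w 0.0212 ff 70.5
cmd [0.138 0.683 0.007] 0.1453 rows 4.18
```

View pics/s6.png

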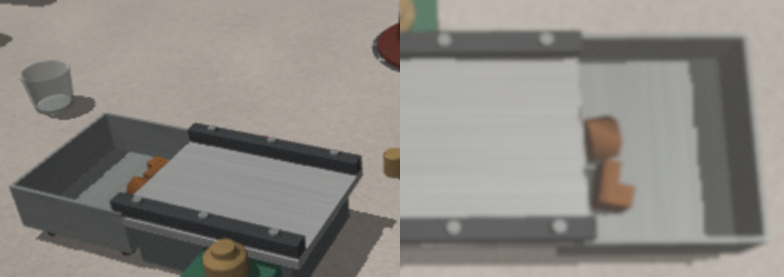

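Both offcuts lie in the tray, at about (603,138) and (613,187) in the right half, beyond the bed edge. I'm returning the brush to its original spot.

Call:
carry_out:
  moves:
    - [[0.138, 0.683, 0.007, 0.1453], [0.138, 0.683, 0.007, 0.1453], [0.138, 0.683, 0.007, 0.1453], [0.138, 0.683, 0.007, 0.1453], [0.138, 0.683, 0.007, 0.1453]]

```text
clock: 8.55
tcp_pos: [0.4975, 0.4025, 0.2547]
ee_rot: [-0.283, -3.127, -0.004]
force: [0.1, -0.9, -2.4]
width: 0.0215
finger_force: 70.6
```

Call:
carry_out:
  moves:
    - [[0, 0, 0.15, 0], [0, 0, 0.3, 0], [0, 0, 0.45, 0], [0, 0, 0.6, 0], [0, 0, 0.65, 0]]

```text
clock: 8.97
tcp_pos: [0.496, 0.3949, 0.0852]
ee_rot: [-0.29, -3.119, 0.011]
force: [-0.5, -1.6, -4.2]
width: 0.0213
finger_force: 70.5
```

Call:
carry_out:
  moves:
    - [[0, 0, 0, 0], [0, 0, 0, 0]]

```text
clock: 9.13
tcp_pos: [0.5003, 0.3975, 0.093]
ee_rot: [-0.292, -3.128, 0.0]
force: [0.3, -0.5, -0.4]
width: 0.0213
finger_force: 70.5
```

```bash
python3 -c "
from h import *
go(.499,.400,.0722,1.386)"
```

```text
t 9.13 tcp [0.5003 0.3975 0.093 ] yang 1.385 F [ 0.3 -0.5 -0.4] w 0.0213 ff 70.5
cmd [0.007 0.009 0.083] -0.0007 rows 0.5
```

Call:
carry_out:
  moves:
    - [[0, 0, 0.025, 0], [0, 0, 0.05, 0], [0, 0, 0.076, 0], [0, 0, 0.076, 0], [0, 0, 0.076, 0]]

```text
clock: 9.55
tcp_pos: [0.5, 0.3975, 0.0735]
ee_rot: [-0.292, -3.128, 0.0]
force: [0.8, -0.2, -2.6]
width: 0.0212
finger_force: 70.6
```

Call:
carry_out:
  moves:
    - [[0, 0, 0.004, 0], [0, 0, 0.008, 0], [0, 0, 0.008, 0], [0, 0, 0.008, 0]]

```text
clock: 9.88
tcp_pos: [0.5004, 0.3978, 0.0724]
ee_rot: [0.292, 3.127, 0.001]
force: [-1.6, -0.3, 0.3]
width: 0.0209
finger_force: 71.0
```

The load is off the wrist, so the bristles are down. Releasing.

Call:
carry_out:
  moves:
    - [[0, 0, 0, 0], [0, 0, 0, 0], [0, 0, 0, 0], [0, 0, 0, 0], [0, 0, 0, 0]]
  fingers: -1
  newtons: 20

```text
clock: 10.3
tcp_pos: [0.5002, 0.3976, 0.0716]
ee_rot: [0.292, 3.128, 0.0]
force: [-0.2, -0.2, 0.4]
width: 0.0796
finger_force: 0.0
```

Call:
carry_out:
  moves:
    - [[0, 0, 0, 0], [0, 0, 0, 0], [0, 0, 0, 0], [0, 0, 0, 0], [0, 0, 0, 0]]

```text
clock: 10.72
tcp_pos: [0.5001, 0.3976, 0.0716]
ee_rot: [-0.292, -3.128, -0.0]
force: [0.5, 0.3, 0.5]
width: 0.0854
finger_force: 0.0
```

Call:
carry_out:
  moves:
    - [[0, 0, -0.08, 0], [0, 0, -0.2, 0], [0, 0, -0.35, 0], [0, 0, -0.5, 0], [0, 0, -0.6, 0]]

```text
clock: 11.13
tcp_pos: [0.501, 0.3982, 0.226]
ee_rot: [0.291, 3.124, 0.004]
force: [0.6, 0.1, 1.2]
width: 0.0854
finger_force: 0.0
```

Call:
carry_out:
  moves:
    - [[0, 0, 0, 0], [0, 0, 0, 0], [0, 0, 0, 0]]

```text
clock: 11.38
tcp_pos: [0.4997, 0.3973, 0.2207]
ee_rot: [-0.292, -3.127, 0.001]
force: [-0.4, 0.3, 0.6]
width: 0.0855
finger_force: 0.0
```

```bash
python3 - <<'E'
from h import *
from workcell import optics
d=optics.capture("scene");go(.5,.4,.2,1.386)
cv2.imwrite("pics/s7.png",np.hstack([cv2.resize(d["pixels"][140:320,60:320],(400,277),interpolation=cv2.INTER_CUBIC),cv2.resize(d["pixels"][200:380,360:560],(308,277))]))
E
```

```text
t 11.43 tcp [0.4993 0.397  0.2196] yang 1.385 F [ 0.5 -0.1 -1.2] w 0.0855 ff 0.0
cmd [-0.001  0.012  0.078] -0.0007 rows 0.48
```

View pics/s7.png

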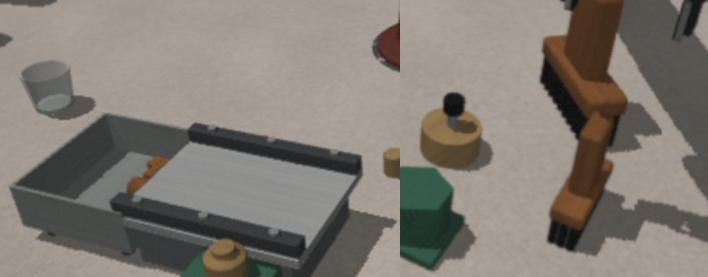

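The brush stands upright and released at about (585,190), both offcuts are in the tray at about (145,175), and the gripper is clear.

```bash
python3 -c "
from workcell import order
print(order.sign_off())"
```

```text
the job is handed in; nothing more can be done
None
```

The job is handed in at about 11.4 s on the robot's clock: the last picture shows both offcuts in the catch tray and the brush standing upright and released, but the sign-off returned no verdict.

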